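# Set up the locator plate of a candle filling bench

### The arm

A 6-joint arm with a two-finger parallel gripper is mounted at the origin on the work surface. World frame = base frame: x ahead of the robot, y to its left, z up, the work surface at z = 0. Lengths are in mm, angles in rad, forces in N, time in s.
With the tool pointing down it reaches from about 325 to 1000 mm from the base axis. Payload 5.1 kg.
Tool frame: the origin (TCP) lies on the mounting face of the last link; the fingertips stand 173 mm ahead of it and the grasp point (between the pads) lies 155 mm ahead of it; y points along the fingers, x is the direction in which the jaws open and shut, and the axes are right-handed (so a half turn about y gives the same grasp; the last joint's range is limited). The gripper opens to 85 mm and grips with 20 to 120 N. Pads are 22 mm wide; open, the fingers measure 114 mm over their backs; the gripper's body (76 mm by 85 mm) begins 54 mm behind the grasp point. The pads swing forward as they close: fully open they stand 13 mm farther back than shut.
Start: joints at [1.075, 0.124, 1.65, -0, 1.367, -0.083], TCP at [260.784, 595.381, 404.722] pointing down, gripper open.
Joint ranges: [-2.61, 2.61], [-1.02, 2.33], [0.03, 2.71], [-1.35, 4.49], [0.32, 2.68], [-2.91, 2.91]. Speed limits (rad/s): [2.57, 2.57, 3.14, 3.14, 3.14, 3.14].

### API

Orientations are given as a unit quaternion [x, y, z, w].
In Python, from cell import env, fingers, kinematics, camera, close_job, telemetry gives the robot as it stands. The module is installed in compiled form; this text tells all that it offers. Calls block until the motion is done:
- env.move_pose(position, orientation): joint-space move of the TCP to a pose.
- env.move_straight(position, rotation=None, velocity=150, until_force=None): straight line of the TCP; rotation=None keeps the orientation; velocity is the mean speed in mm/s. With until_force (N) it stops when the force on the tool has changed by that much, and returns True; else False.
- env.goto_joints(angles): joint-space move.
- fingers.grip(opening, grip_force=None): finger opening in mm; grip_force is the grip in N (None keeps the last); returns when the fingers have stopped.
- env.wait(seconds).
- kinematics.inverse_kinematics(position, orientation): joint angles nearest the present ones, or None.
- camera(name): name is "scene" or "top" or "wrist"; returns a dict with "image" (420x560x3 uint8, blue, green, red), "z_map" (420x560 float32, mm along the optical axis (not along the pixel's ray), 0 where there is no reading), "fx", "fy", "cx", "cy" (pixels), "R" (3x3) and "t" (3): a world point X has camera coordinates R X + t; the wrist camera has in their place "T_tool_cam" (4x4, takes a point from camera to tool coordinates, whose origin is the TCP and whose axes are the tool frame's). Camera axes: x right, y down, z forward; pixel columns grow to the right and rows downward; lengths in mm; the calibration is good to about 2 mm. A picture is of the moment at which its call begins: read the wrist's pose just before it.
A pose or a line that the arm cannot do raises env.IKError and nothing moves.
- close_job(): hands the job in, once; it reports no verdict.
Readings, each from a call of its own:
- telemetry.read_time_s(): time.
- telemetry.read_joint_positions(): joint angles.
- telemetry.read_joint_velocities(): joint speeds.
- telemetry.read_joint_torque(): joint torques, N m.
- telemetry.read_tcp_pos(): TCP position.
- telemetry.read_ee_rot(): TCP orientation.
- telemetry.read_contact_force(): force on the tool from outside, world axes, zero at the start.
- telemetry.read_ft_torque(): the same for the moment, N m.
- telemetry.read_gripper_width(): finger opening in mm.
Only numpy, scipy, OpenCV 4.12 (cv2) and the standard library are available. Lean on these libraries where they do the work, as an engineer would, in place of code of your own. Each camera call takes 0.05 s, during which the arm holds its last target.

### The job

Get this candle filling bench ready for the next batch. First clear the scraper off the locator plate and lay it flat in the steel tray; then press every brass cup locator on the table fully home into a pocket of the plate, flush with its top; only when all of them are in, turn the clamp dial to its black index mark. Stand the empty glass cup upright in the middle of the scale's pan as well, let everything go at the end, and do not shove the candles, tin or jar about.

Things in the scene. Friction and masses are not known exactly. Their poses are not given: they have to be found in the camera images.
- plate: grey locator plate, fixed, 216 x 150 mm (x by y) and 30 mm high, with six square pockets in its top. Origin: centre of the underside, x and y along its edges, z up.
- pocket0 (a point): centre of a pocket's mouth, level with the plate's top; axes as the plate's. The pocket is 43 x 43 mm with a small bevel; any locator fits any pocket, in any quarter turn. A stiff pad in it holds a locator 6 mm too high until pressed down with 6 to 15 N to its stop, 14 mm below the plate's top, where it stays: the block is then flush, the stub stands out.
- pocket1 (a point): centre of a pocket's mouth, level with the plate's top; axes as the plate's. The pocket is 43 x 43 mm with a small bevel; any locator fits any pocket, in any quarter turn. A stiff pad in it holds a locator 6 mm too high until pressed down with 6 to 15 N to its stop, 14 mm below the plate's top, where it stays: the block is then flush, the stub stands out.
- pocket2 (a point): centre of a pocket's mouth, level with the plate's top; axes as the plate's. The pocket is 43 x 43 mm with a small bevel; any locator fits any pocket, in any quarter turn. A stiff pad in it holds a locator 6 mm too high until pressed down with 6 to 15 N to its stop, 14 mm below the plate's top, where it stays: the block is then flush, the stub stands out.
- pocket3 (a point): centre of a pocket's mouth, level with the plate's top; axes as the plate's. The pocket is 43 x 43 mm with a small bevel; any locator fits any pocket, in any quarter turn. A stiff pad in it holds a locator 6 mm too high until pressed down with 6 to 15 N to its stop, 14 mm below the plate's top, where it stays: the block is then flush, the stub stands out.
- pocket4 (a point): centre of a pocket's mouth, level with the plate's top; axes as the plate's. The pocket is 43 x 43 mm with a small bevel; any locator fits any pocket, in any quarter turn. A stiff pad in it holds a locator 6 mm too high until pressed down with 6 to 15 N to its stop, 14 mm below the plate's top, where it stays: the block is then flush, the stub stands out.
- pocket5 (a point): centre of a pocket's mouth, level with the plate's top; axes as the plate's. The pocket is 43 x 43 mm with a small bevel; any locator fits any pocket, in any quarter turn. A stiff pad in it holds a locator 6 mm too high until pressed down with 6 to 15 N to its stop, 14 mm below the plate's top, where it stays: the block is then flush, the stub stands out.
- insert_a: brass cup locator, a square block 40 x 40 mm and 14 mm high (its lowest 3 mm stepped in to 37 mm) with a square stub 16 x 16 mm standing 26 mm higher in its middle (40 mm in all), about 85 g. Origin: centre of the underside; z up; x and y square to its sides. May be absent (None): three to five are on the table.
- insert_b: brass cup locator, a square block 40 x 40 mm and 14 mm high (its lowest 3 mm stepped in to 37 mm) with a square stub 16 x 16 mm standing 26 mm higher in its middle (40 mm in all), about 85 g. Origin: centre of the underside; z up; x and y square to its sides. May be absent (None): three to five are on the table.
- insert_c: brass cup locator, a square block 40 x 40 mm and 14 mm high (its lowest 3 mm stepped in to 37 mm) with a square stub 16 x 16 mm standing 26 mm higher in its middle (40 mm in all), about 85 g. Origin: centre of the underside; z up; x and y square to its sides. May be absent (None): three to five are on the table.
- insert_d: brass cup locator, a square block 40 x 40 mm and 14 mm high (its lowest 3 mm stepped in to 37 mm) with a square stub 16 x 16 mm standing 26 mm higher in its middle (40 mm in all), about 85 g. Origin: centre of the underside; z up; x and y square to its sides. May be absent (None): three to five are on the table.
- insert_e: brass cup locator, a square block 40 x 40 mm and 14 mm high (its lowest 3 mm stepped in to 37 mm) with a square stub 16 x 16 mm standing 26 mm higher in its middle (40 mm in all), about 85 g. Origin: centre of the underside; z up; x and y square to its sides. May be absent (None): three to five are on the table.
- scraper: wax scraper, at first lying across the plate: wooden handle 105 x 22 mm, 16 mm thick, from x = -80 to +25 mm, then a steel blade 45 mm wide and 3 mm thick to x = +80 mm. Origin: on the underside at mid-length, close to the balance point; x along it to the blade, z up.
- tray: shallow open steel tray, fixed, 200 x 100 mm outside, walls 4 mm thick and 18 mm high, floor 4 mm thick. Origin: centre of the underside, x along its length.
- dial_box: white box of the plate clamp, fixed, 100 x 100 mm and 50 mm high, with the dial on its top and one black index mark beside the dial. Origin: centre of the underside, z up; its front faces -x.
- dial (a joint): angle of the clamp dial in rad, growing clockwise seen from above. At 0 the white pointer of the dial points along the box's -x; at 1.57 along the box's +y; it meets the black index mark at 1.90. Stops at 0 and 3.2; it stays where it is left.
- dial_grip (a point): on the dial's axis at a good grip height, 78 mm above the table (axes as the box's, not turning). The grip is a black bar 14 mm thick and 44 mm long along the pointer line, its top 90 mm and its foot (a disc 52 mm across) 62 mm above the table.
- cup: empty teal square glass cup, open at the top, 50 x 50 mm and 42 mm high, walls and floor 4 mm. Origin: centre of the underside; z up, x and y square to its sides.
- scale: bench scale, fixed, 130 x 120 mm, with a square steel pan 100 x 100 mm on top. Origin: centre of the underside.
- pan (a point): centre of the top face of the scale's pan, 45 mm above the table.
- candle_a: finished candle, a filled teal glass 60 x 60 mm and 68 mm high; not part of the job. Origin: centre of the underside.
- candle_b: another finished candle, the same; not part of the job.
- tin: round metal tin, 56 mm across, 35 mm high; not part of the job. Origin: centre of the underside.
- jar: amber jar, 64 mm across, 90 mm high; not part of the job. Origin: centre of the underside.

How it is judged:
By the outcome, as a careful person would: the job done as asked, in the order asked, and still so for the second after the job is handed in, with the robot touching nothing.
Of insert_a, insert_b, insert_c, insert_d, insert_e only 3 to 5 are there at a start; the rules pass over those that are not, and their reading is None.
At some moment in a run one of insert_a, insert_b, insert_c, insert_d, insert_e, cup may be knocked a few centimetres aside while the robot is not near it.
It also fails if it takes over 210 s, if anything falls off the work surface, if the arm or the gripper's body presses on something with over 40 N, if the wrist force passes 120 N, or if a joint passes its speed limit or range.

## Working session

There is one attempt and no reset: what is moved stays moved. The work goes in short steps, each a Python script; the robot and the scene stay as the last script left them, time stands still between calls to the robot, and variables do not carry over. Pictures are saved under pics/ and viewed, and the job is handed in when it is done.

```bash
ls; mkdir -p pics; python3 - <<'E'
from cell import env, fingers, kinematics, camera, close_job, telemetry
import cv2, numpy as np
for n in ("scene","top"):
    c=camera(n); cv2.imwrite(f"pics/{n}0.png",c["image"])
    np.savez(f"{n}0.npz",**c)
    print(n,c["fx"],c["cx"],c["cy"],np.round(c["R"],3).tolist(),np.round(c["t"],1))
print(telemetry.read_time_s(),telemetry.read_ee_rot(),telemetry.read_gripper_width())
E
```

```text
pics
scene 527.5116145002844 274.2887481881054 215.54739559628814 [[-0.657, 0.754, -0.001], [0.395, 0.343, -0.852], [-0.642, -0.561, -0.524]] [ 337.4 -144.2 1938.8]
top 510.08432931507485 277.8700160688972 207.13262106467965 [[-0.019, -1.0, -0.016], [-0.998, 0.02, -0.056], [0.057, 0.015, -0.998]] [  62.6  569.6 1179. ]
0.1 [ 0.59217746  0.38633565 -0.38748825 -0.59154331] 85.10747340052608
```

View images.

View pics/top0.png

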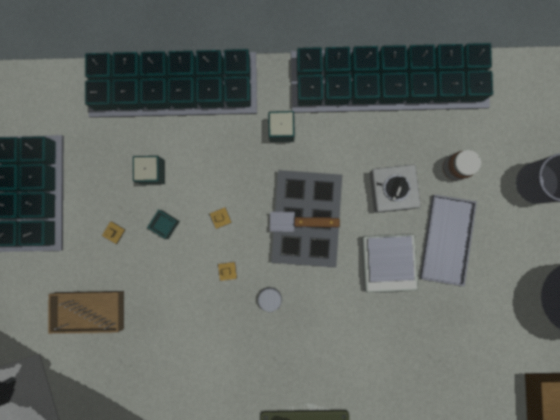

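View pics/scene0.png

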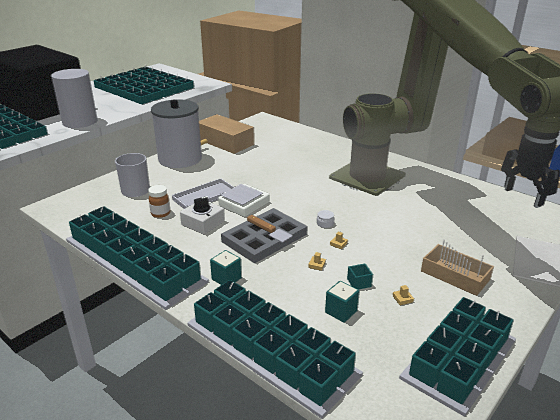

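```bash
python3 - <<'E'
from scipy.spatial.transform import Rotation as R
print(R.from_quat([ 0.59217746 , 0.38633565 ,-0.38748825, -0.59154331]).as_matrix().round(3))
E
```

```text
[[ 0.401 -0.001 -0.916]
 [ 0.916 -0.002  0.401]
 [-0.002 -1.     0.   ]]
```

```bash
cat > h.py <<'E'
from cell import env, fingers, kinematics, camera, close_job, telemetry
import cv2, numpy as np
from scipy.spatial.transform import Rotation as Rot
def cloud(c):
    z=c["z_map"].astype(float); v,u=np.mgrid[:z.shape[0],:z.shape[1]]
    P=np.stack([(u-c["cx"])/c["fx"]*z,(v-c["cy"])/c["fy"]*z,z],-1)
    if "R" in c: W=(P-np.asarray(c["t"]))@np.asarray(c["R"])
    else:
        T=np.asarray(c["T_tool_cam"]); P=P@T[:3,:3].T+T[:3,3]
        W=P@Rot.from_quat(c["q"]).as_matrix().T+np.asarray(c["p"])
    W[z<=0]=np.nan
    return W
def wrist():
    p=np.array(telemetry.read_tcp_pos());q=np.array(telemetry.read_ee_rot())
    c=dict(camera("wrist")); c["p"]=p;c["q"]=q
    return c
def quat(th):
    """tool down, jaw (x) axis at angle th in world"""
    x=np.array([np.cos(th),np.sin(th),0]);y=np.array([0,0,-1.]);z=np.cross(x,y)
    return Rot.from_matrix(np.stack([x,y,z],1)).as_quat()
def T(): return round(telemetry.read_time_s(),1)
E
python3 - <<'E'
from h import *
c=dict(np.load("top0.npz")); W=cloud(c); 
H=np.nan_to_num(W[...,2])
print(np.nanpercentile(W[...,2],[5,50,95]))
m=((H>8)&(H<130)).astype(np.uint8)
n,l,s,ce=cv2.connectedComponentsWithStats(m)
for i in range(1,n):
    if s[i,4]<40: continue
    k=l==i; top=np.percentile(H[k],95); t=k&(H>top-8)
    P=W[k][:,:2].astype(np.float32); r=cv2.minAreaRect(P)
    print(ce[i].round(),s[i,4],"h",round(top,1),"c",np.round(r[0]),np.round(r[1]),round(r[2],1),"topmean",W[t][:,:2].mean(0).round(1))
for (u,v) in [(113,233),(220,217),(228,271),(163,224),(281,125),(145,168),(463,163),(268,299),(396,188),(390,260),(448,240)]:
    print((u,v),W[v,u].round(1))
cv2.imwrite("pics/toph.png",np.clip(H*2.5,0,255).astype(np.uint8))
E
```

```text
[-7.52883873e+02  6.45579803e-01  7.00603450e+01]
[385.  80.] 13141 h 73.1 c [ 858. -181.] [218. 530.] 6.5 topmean [ 862.6 -202.5]
[170.  82.] 10456 h 73.1 c [871. 301.] [149. 404.] 0.1 topmean [870.1 299.7]
[ 30. 193.] 6798 h 73.4 c [617. 639.] [276. 150.] 0.0 topmean [616.3 627.9]
[461. 165.] 898 h 92.3 c [ 655. -366.] [61. 61.] 66.9 topmean [ 656.1 -368.2]
[538. 181.] 1381 h 119.3 c [ 618. -556.] [ 98. 102.] 23.3 topmean [ 615.3 -521.6]
[148. 170.] 912 h 71.3 c [661. 350.] [61. 60.] 89.2 topmean [661.4 349.9]
[394. 189.] 2042 h 87.0 c [ 607. -218.] [100. 101.] 4.7 topmean [ 606.8 -217.4]
[306. 219.] 5910 h 44.2 c [543.  -9.] [160. 216.] 84.6 topmean [533.2 -31.7]
[449. 240.] 657 h 20.8 c [ 486. -343.] [102. 200.] 79.2 topmean [ 487.7 -343.5]
[220. 218.] 293 h 41.1 c [548. 189.] [40. 40.] 21.1 topmean [548.5 188.6]
[162. 224.] 313 h 45.1 c [536. 321.] [52. 51.] 56.4 topmean [536.4 320.6]
[113. 233.] 299 h 40.5 c [519. 443.] [42. 41.] 59.3 topmean [519.  441.5]
[389. 263.] 3046 h 48.2 c [ 436. -202.] [131. 121.] 1.6 topmean [ 445.9 -201.9]
[227. 271.] 298 h 41.2 c [423. 174.] [40. 40.] 5.8 topmean [423.6 174.2]
[552. 297.] 832 h 78.3 c [ 352. -572.] [ 41. 142.] 85.6 topmean [ 350.9 -556.5]
[269. 299.] 464 h 39.0 c [358.  75.] [53. 52.] 90.0 topmean [356.9  75.5]
[ 83. 314.] 1157 h 47.7 c [337. 500.] [ 91. 162.] 0.0 topmean [334.9 499.8]
[543. 396.] 1547 h 82.9 c [ 126. -544.] [ 77. 104.] 89.0 topmean [ 138.6 -527.3]
[305. 415.] 753 h 16.4 c [91.  1.] [203.  21.] 89.9 topmean [91.1 -1.8]
(113, 233) [517.5 434.3  32.6]
(220, 217) [549.3 184.4  40.1]
(228, 271) [425.6 167.6  40.8]
(163, 224) [536.9 324.7   4.3]
(281, 125) [753.8  39.8  68. ]
(145, 168) [662.8 349.8  66.2]
(463, 163) [ 655.5 -358.9   88.9]
(268, 299) [360.1  77.6  36.6]
(396, 188) [ 603.8 -211.3   84.1]
(390, 260) [ 443.7 -201.6   42. ]
(448, 240) [ 486.  -346.5    3.5]
```

```bash
python3 - <<'E'
from h import *
for th in (0,np.pi/2,np.pi,-np.pi/2):
    for p in ([540,-10,430],[540,-340,400],[540,440,400],[380,0,300]):
        j=kinematics.inverse_kinematics(p,quat(th)); print(th,p,None if j is None else np.round(j,2))
c=wrist(); print(np.round(c["T_tool_cam"],3),c["fx"],c["cx"],c["cy"])
E
```

```text
0 [540, -10, 430] [-0.12 -0.14  1.87 -0.    1.41 -0.12]
0 [540, -340, 400] [-0.65  0.1   1.68 -0.    1.36 -0.65]
0 [540, 440, 400] [ 0.61  0.23  1.54 -0.    1.37  0.61]
0 [380, 0, 300] [-0.14 -0.44  2.33 -0.    1.26 -0.14]
1.5707963267948966 [540, -10, 430] [-0.12 -0.14  1.87 -0.    1.41 -1.69]
1.5707963267948966 [540, -340, 400] [-0.65  0.1   1.68 -0.    1.36 -2.22]
1.5707963267948966 [540, 440, 400] [ 0.61  0.23  1.54 -0.    1.37 -0.96]
1.5707963267948966 [380, 0, 300] [-0.14 -0.44  2.33 -0.    1.26 -1.71]
3.141592653589793 [540, -10, 430] None
3.141592653589793 [540, -340, 400] [-0.65  0.1   1.68 -0.    1.36  2.5 ]
3.141592653589793 [540, 440, 400] [ 0.61  0.23  1.54 -0.    1.37 -2.53]
3.141592653589793 [380, 0, 300] None
-1.5707963267948966 [540, -10, 430] [-0.12 -0.14  1.87 -0.    1.41  1.45]
-1.5707963267948966 [540, -340, 400] [-0.65  0.1   1.68 -0.    1.36  0.92]
-1.5707963267948966 [540, 440, 400] [ 0.61  0.23  1.54 -0.    1.37  2.18]
-1.5707963267948966 [380, 0, 300] [-0.14 -0.44  2.33 -0.    1.26  1.43]
[[ 1.0000e+00 -1.0000e-03 -1.0000e-03  2.0650e+00]
 [ 0.0000e+00 -2.8600e-01  9.5800e-01  3.1574e+01]
 [-2.0000e-03 -9.5800e-01 -2.8600e-01  7.2330e+01]
 [ 0.0000e+00  0.0000e+00  0.0000e+00  1.0000e+00]] 372.5607907651379 283.7928407133879 212.64618749521713
```

```bash
python3 - <<'E'
from h import *
for i,p in enumerate([[530,220,430],[540,30,430],[540,-230,430]]):
    env.move_pose(p,quat(0)); c=wrist(); np.savez(f"w{i}.npz",**c); cv2.imwrite(f"pics/w{i}.png",c["image"])
    if i==1: cc=camera("top"); np.savez("top1.npz",**cc); cv2.imwrite("pics/top1.png",cc["image"])
print(T())
E
```

```text
3.8
```

View pics/w0.png

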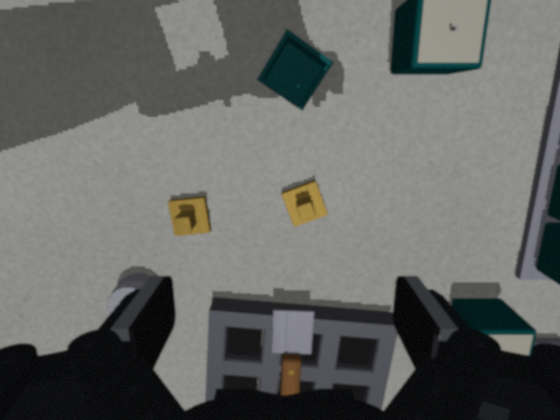

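View pics/w1.png

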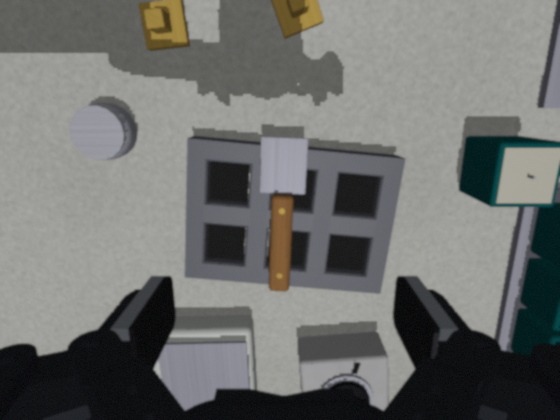

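View pics/w2.png

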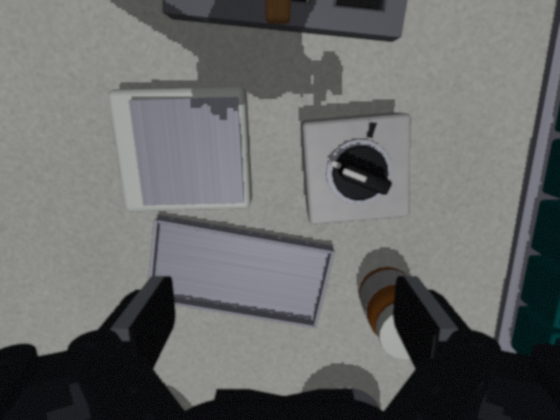

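View pics/top1.png

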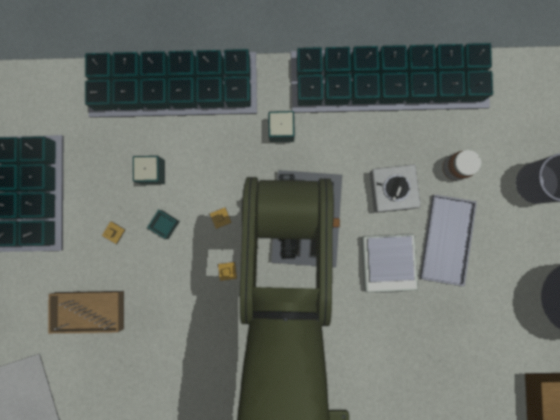

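```bash
cat > seg.py <<'E'
from h import *
def rect(W,zlo,zhi,xy,rad):
    k=(W[...,2]>zlo)&(W[...,2]<zhi)&(np.hypot(W[...,0]-xy[0],W[...,1]-xy[1])<rad)
    m=k.astype(np.uint8); 
    m=cv2.morphologyEx(m,cv2.MORPH_OPEN,np.ones((2,2),np.uint8))
    P=W[m>0]
    r=cv2.minAreaRect(P[:,:2].astype(np.float32))
    return np.round(r[0],1),np.round(r[1],1),round(r[2],2),"n",len(P),"z",np.round(np.median(P[:,2]),1)
E
python3 - <<'E'
from seg import *
w=[cloud(dict(np.load(f"w{i}.npz"))) for i in range(3)]; t=cloud(dict(np.load("top0.npz")))
for n,W in (("w0",w[0]),("w1",w[1]),("w2",w[2]),("top",t)):
    print(n)
    for nm,a in dict(table=(-15,6,(650,150),20),plate=(24,34,(543,-9),135),handle=(39,60,(535,-35),90),blade=(31.5,37,(545,50),35),insB=(-0+5,20,(548,189),32),insBtop=(34,50,(548,189),25),insC=(5,20,(423,174),32),insCtop=(34,50,(423,174),25),insA=(5,20,(519,442),32),insAt=(34,50,(519,442),25),cup=(15,50,(536,321),45),tray=(12,25,(487,-343),125),traytop=(15.5,22,(487,-343),125),scale=(25,37,(436,-202),100),pan=(41,50,(446,-202),80),box=(40,56,(607,-218),80),disc=(57,66,(607,-218),32),bar=(80,95,(607,-218),32)).items():
        try: print(nm,*rect(W,*a))
        except Exception as e: pass
E
```

```text
w0
table [650.9 149.2] [39.6 37.6] 64.42 n 911 z nan
plate [564.4  72.9] [314.6 228.4] 83.83 n 10361 z nan
handle [540.5  92.7] [281.1  23.6] 89.42 n 702 z nan
blade [541.7  38.7] [66.5 45.5] 87.28 n 1430 z nan
insB [554.4 187.5] [40. 46.] 20.25 n 1080 z nan
insBtop [554.6 185.4] [16.  25.5] 18.4 n 250 z 39.1
insC [426.3 172.6] [43.2 45.9] 5.59 n 1032 z nan
insCtop [427.7 168.9] [31.2 14. ] 64.11 n 253 z nan
insA [0. 0.] [0. 0.] 0.0 n 0 z nan
insAt [0. 0.] [0. 0.] 0.0 n 0 z nan
cup [543.9 322.8] [55.8 52.2] 57.59 n 1327 z nan
tray [0. 0.] [0. 0.] 0.0 n 0 z nan
traytop [0. 0.] [0. 0.] 0.0 n 0 z nan
scale [0. 0.] [0. 0.] 0.0 n 0 z nan
pan [0. 0.] [0. 0.] 0.0 n 0 z nan
box [0. 0.] [0. 0.] 0.0 n 0 z nan
disc [0. 0.] [0. 0.] 0.0 n 0 z nan
bar [0. 0.] [0. 0.] 0.0 n 0 z nan
w1
table [649.8 149.8] [32.8 27.3] 44.93 n 1363 z nan
plate [549.3 -17.1] [177.2 229.9] 83.49 n 19740 z nan
handle [538.  -47.6] [129.3  20.5] 86.49 n 2039 z nan
blade [541.7  42.1] [57.3 46.1] 86.89 n 1875 z nan
insB [556.1 186.1] [42.7 31.6] 20.6 n 1142 z nan
insBtop [556.  187.3] [19.9 10.1] 18.73 n 229 z nan
insC [42
[... 1543 characters left out ...]
4] 20.4 n 239 z 13.6
insBtop [546.5 188.6] [13.3 17.5] 16.55 n 48 z 38.0
insC [420.4 172.7] [41.  41.1] 4.79 n 245 z 13.7
insCtop [420.8 172.6] [16.9 13.2] 11.48 n 45 z nan
insA [516.7 441.3] [39.4 43.2] 58.82 n 231 z nan
insAt [515.3 442.9] [14.  24.2] 38.03 n 51 z 38.6
cup [534.1 323.5] [53.8 56.3] 56.86 n 277 z 31.6
tray [ 483.1 -347.6] [110.7 200.7] 79.02 n 503 z nan
traytop [ 482.7 -347.9] [107.7 200.1] 79.66 n 194 z 9.6
scale [nan nan] [0. 0.] 0.0 n 820 z nan
pan [ 439.1 -211.1] [ 86.8 101.6] 16.42 n 1832 z nan
box [nan nan] [0. 0.] 0.0 n 1483 z nan
disc [ 601.1 -222.3] [43.8 47.4] 43.51 n 228 z nan
bar [ 609.  -223.7] [19.7 46.9] 66.66 n 132 z nan
  return _methods._mean(a, axis=axis, dtype=dtype,
  ret = ret.dtype.type(ret / rcount)
```

```bash
cat > seg.py <<'E'
from h import *
import warnings; warnings.filterwarnings("ignore")
def rect(W,zlo,zhi,xy,rad,full=False):
    k=(W[...,2]>zlo)&(W[...,2]<zhi)&(np.hypot(W[...,0]-xy[0],W[...,1]-xy[1])<rad)
    m=cv2.morphologyEx(k.astype(np.uint8),cv2.MORPH_OPEN,np.ones((3,3),np.uint8))
    n,l,s,c=cv2.connectedComponentsWithStats(m)
    if n<2: return None
    i=1+np.argmax(s[1:,4]); P=W[(l==i)&k]
    r=cv2.minAreaRect(P[:,:2].astype(np.float32))
    if full: return r,P
    return np.round(r[0],1),np.round(r[1],1),round(r[2],2),"n",len(P),"z",np.round(np.median(P[:,2]),1)
OBJ=dict(plate=(24,34,(543,-9),135),handle=(39,60,(535,-35),90),blade=(31.5,37,(545,50),35),insB=(-0+5,20,(550,189),32),insBtop=(34,50,(550,189),25),insC=(5,20,(423,174),32),insCtop=(34,50,(423,174),25),insA=(5,20,(519,442),32),insAt=(34,50,(519,442),25),cup=(15,50,(540,321),45),tray=(12,25,(487,-343),125),scale=(25,37,(436,-202),100),pan=(41,50,(446,-202),65),box=(45,56,(610,-218),75),disc=(57,66,(610,-218),32),bar=(80,95,(610,-218),32))
E
python3 - <<'E'
from seg import *
for n in ("w0","w1","w2","top0","scene0"):
    c=dict(np.load(n+".npz")); W=cloud(c)
    print(n, c.get("p"),c.get("q"))
    k=(np.abs(W[...,2])<20); 
    for x,y in [(450,250),(650,100),(650,200),(750,-50),(480,-120),(540,-280),(400,-300),(350,0)]:
        q=k&(np.hypot(W[...,0]-x,W[...,1]-y)<12)
        if q.sum()>20: print((x,y),round(np.median(W[q][:,2]),1),end=" ")
    print()
    for nm,a in OBJ.items():
        r=rect(W,*a)
        if r: print(nm,*r)
E
```

```text
w0 [529.74630632 220.7561137  429.95239955] [-7.07011653e-01 -4.26768906e-04  5.33971685e-04  7.07201566e-01]
(450, 250) -0.7 (650, 100) -0.7 (650, 200) -0.7 
plate [548.    7.3] [130.9 219.6] 87.03 n 10321 z 29.5
handle [537.8  -7. ] [50.2 21.9] 87.78 n 700 z 45.0
blade [539.8  44.8] [56.  44.5] 88.27 n 1202 z 32.5
insB [552.6 190. ] [39.9 40.3] 21.01 n 1076 z 13.2
insBtop [552.6 189.9] [15.9 16.3] 21.26 n 250 z 39.1
insC [427.6 175.7] [40.1 40.5] 5.73 n 1028 z 13.1
insCtop [427.7 175.8] [15.6 16.2] 4.9 n 253 z 39.0
cup [540.2 322.1] [50.1 50. ] 56.81 n 1323 z 40.8
w1 [540.04028629  30.75525356 430.04325046] [-7.06832744e-01 -2.36227631e-04  1.13884244e-04  7.07380664e-01]
(650, 100) -0.7 (650, 200) -0.8 (750, -50) -0.6 (480, -120) -0.7 (350, 0) -0.8 
plate [547.2  -8.1] [161.1 216.5] 84.56 n 19700 z 29.3
handle [537.2 -34.4] [103.9  22. ] 87.66 n 2039 z 45.0
blade [539.8  39.8] [46.  44.3] 88.75 n 1012 z 32.4
insB [554.2 186.7] [40.2 33.8] 20.9 n 1110 z 13.0
insBtop [554.  185.3] [17.1  9.3] 6.13 n 207 z 38.9
insC [427.6 175.5] [40.9 40.7] 5.72 n 1549 z 13.0
insCtop [427.9 175.5] [
[... 1989 characters left out ...]
de [541.5  27.6] [20.8  5.9] 41.12 n 12 z 33.4
insB [551.6 191.1] [44.5 40.4] 23.34 n 126 z 12.9
insBtop [551.9 192.1] [12.6 14.4] 31.82 n 18 z 38.6
insC [427.6 176.3] [41.8 42.6] 8.89 n 110 z 12.7
insCtop [426.6 176.3] [21.4 11.8] 34.09 n 21 z 37.8
insA [523.1 445. ] [43.7 41.5] 56.72 n 157 z 13.1
insAt [522.5 443.1] [15.4 18.6] 71.06 n 33 z 39.1
cup [538.6 323.9] [55.6 53.5] 56.09 n 388 z 31.7
tray [ 503.3 -232.7] [7.1 8.1] 33.9 n 9 z 19.1
scale [ 497.4 -210.1] [18.5 84.3] 0.41 n 90 z 31.6
pan [ 447.4 -197.7] [105.9 104.3] 88.54 n 363 z 44.2
box [ 610.9 -215.4] [102.8 100. ] 6.38 n 334 z 49.1
disc [ 616.2 -208.2] [30. 40.] 47.77 n 65 z 61.2
bar [ 611.6 -215.5] [19.3 40.5] 73.07 n 58 z 87.1
```

```bash
python3 - <<'E'
from seg import *
for nm,p,th in [("w3",[600,60,430],-np.pi/2),("w4",[490,60,430],np.pi/2)]:
    env.move_pose(p,quat(th)); env.wait(0.2); c=wrist(); np.savez(nm+".npz",**c); cv2.imwrite(f"pics/{nm}.png",c["image"])
    W=cloud(c); print(nm,c["p"])
    for o,a in OBJ.items():
        r=rect(W,*a)
        if r: print(o,*r)
print(T())
E
```

```text
w3 [600.02923487  59.60830269 430.00518663]
plate [547.3  -7.8] [160.9 217. ] 84.57 n 18119 z 29.2
handle [537.8 -34.3] [104.   22.8] 87.62 n 2112 z 44.9
blade [547.1  26.8] [17.7 26.6] 87.89 n 252 z 32.3
insB [553.8 189.7] [40.4 40.5] 21.83 n 1024 z 12.9
insBtop [553.9 189.8] [16.  16.3] 22.53 n 263 z 38.8
insC [428.9 172.8] [41.  34.5] 5.55 n 704 z 12.8
insCtop [428.1 175.6] [16.7 16.2] 4.28 n 211 z 38.8
cup [541.4 322.2] [51.5 52.2] 56.69 n 2597 z 33.2
tray [ 506.3 -233.6] [27.1  1.9] 89.85 n 94 z 17.7
scale [ 467.4 -188.9] [77.5 99. ] 1.41 n 1845 z 33.1
pan [ 451.3 -192.5] [105.   87.8] 11.05 n 5482 z 44.2
box [ 608.8 -185.1] [100.7  38.4] 6.58 n 3642 z 49.3
disc [ 606.4 -192.4] [15.9  2.4] 12.28 n 43 z 59.2
w4 [490.05086147  59.99115236 429.98845375]
plate [547.7  -8.9] [160.3 217. ] 84.66 n 18188 z 29.3
handle [537.2 -35.9] [104.4  22.6] 87.72 n 2198 z 45.0
blade [540.1  33. ] [32.3 44.4] 88.88 n 575 z 32.4
insB [552.6 188.9] [40.3 40.5] 20.97 n 1007 z 13.0
insBtop [552.9 189. ] [16.6 16. ] 20.97 n 254 z 39.0
insC [427.8 174.7] [40.  40.6] 5.74 n 1333 z 13.1
insCtop [427.7 174.3] [15.7 16. ] 4.21 n 312 z 38.8
cup [540.6 321.3] [52.9 50.1] 56.83 n 2144 z 32.3
tray [ 563.7 -247.7] [1. 6.] 11.94 n 6 z 19.3
scale [ 438.6 -170. ] [130.8  58.4] 1.87 n 3960 z 33.7
pan [ 449.9 -182.2] [ 65. 101.] 89.58 n 6133 z 44.3
box [ 609.8 -208.6] [100.   82.5] 4.71 n 4201 z 49.5
disc [ 612.1 -203.8] [24.5 54.8] 76.32 n 852 z 61.4
bar [ 604.6 -208.3] [ 4.7 26.7] 78.56 n 94 z 83.3
8.8
```

```bash
python3 - <<'E'
from seg import *
c=dict(np.load("w2.npz")); W=cloud(c)
k=(W[...,2]>1.5)&(W[...,2]<24)&(np.abs(W[...,0]-490)<130)&(W[...,1]<-268)&(W[...,1]>-420)
m=cv2.morphologyEx(k.astype(np.uint8),cv2.MORPH_CLOSE,np.ones((3,3)))
n,l,s,ce=cv2.connectedComponentsWithStats(m)
for i in range(1,n):
    if s[i,4]>300:
        P=W[(l==i)&k]; r=cv2.minAreaRect(P[:,:2].astype(np.float32)); print(s[i],np.round(r[0],1),np.round(r[1],1),r[2])
        print(cv2.boxPoints(r).round())
E
```

```text
[  148   215   187   113 14510] [ 486.8 -346.8] [111.4 204.8] 79.09745025634766
[[ 376. -382.]
 [ 577. -421.]
 [ 598. -311.]
 [ 397. -273.]]
```

```bash
python3 - <<'E'
from seg import *
th=np.deg2rad(-2.3)
fingers.grip(50)
env.move_pose([538.5,-9,300],quat(th))
print(env.move_straight([538.5,-9,206],velocity=120,until_force=6), telemetry.read_tcp_pos())
fingers.grip(10,40); print("w",telemetry.read_gripper_width())
env.move_straight([538.5,-9,340],velocity=200)
print("w",telemetry.read_gripper_width(),telemetry.read_contact_force(),T())
c=camera("scene"); cv2.imwrite("pics/s1.png",c["image"])
th2=np.deg2rad(-100.8)
env.move_pose([490,-342,340],quat(th2))
print(T())
E
```

```text
False [538.98944438  -9.03533412 206.81651419]
w 20.70812961843839
w 20.639085014471377 [ 0.24168371 -0.29071994 -2.00713948] 12.7
14.0
```

View pics/s1.png

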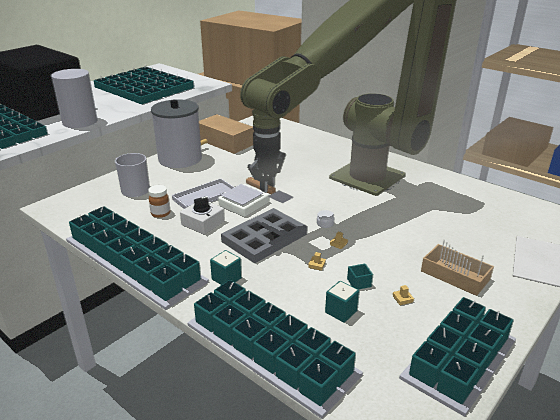

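```bash
python3 - <<'E'
from seg import *
print(telemetry.read_contact_force(),telemetry.read_gripper_width())
env.move_straight([490,-342,200],velocity=200)
print(env.move_straight([490,-342,177],velocity=40,until_force=4), telemetry.read_tcp_pos(),telemetry.read_contact_force())
fingers.grip(42); 
p=telemetry.read_tcp_pos()
env.move_straight([490,-342,330],velocity=250)
env.move_pose([540,-230,430],quat(0)); env.wait(.1)
c=wrist(); np.savez("w5.npz",**c); cv2.imwrite("pics/w5.png",c["image"])
env.move_pose([540,30,430],quat(0)); env.wait(.1)
c=wrist(); np.savez("w6.npz",**c); cv2.imwrite("pics/w6.png",c["image"])
print(T())
E
```

```text
[ 0.08472607  0.15801456 -1.29366772] 20.835106908009564
True [ 490.02922578 -342.09571344  180.93445157] [ 0.55913791 -0.41809483  1.89067636]
19.1
```

View pics/w5.png

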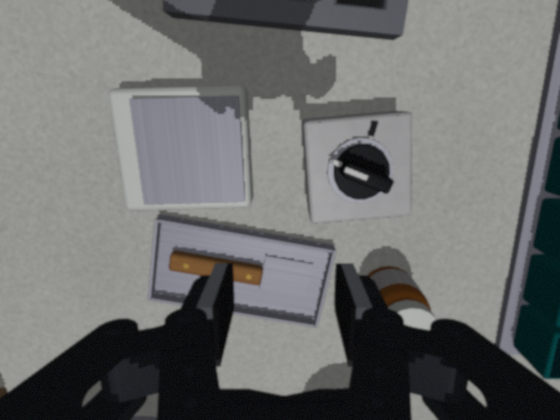

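View pics/w6.png

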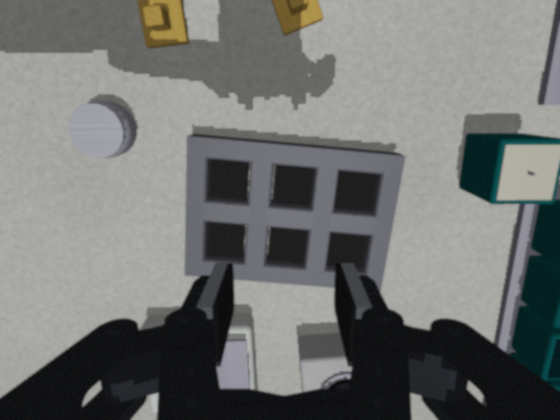

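```bash
cat > pk.py <<'E'
from seg import *
def holes(c,ztop=29.3,ctr=(547,-8)):
    W=cloud(c); T4=np.asarray(c["T_tool_cam"]); Rw=Rot.from_quat(c["q"]).as_matrix()
    o=Rw@T4[:3,3]+c["p"]; RR=Rw@T4[:3,:3]
    v,u=np.mgrid[:420,:560]; d=np.stack([(u-c["cx"])/c["fx"],(v-c["cy"])/c["fy"],np.ones_like(u,float)],-1)@RR.T
    G=o+d*((ztop-o[2])/d[...,2])[...,None]
    top=(np.abs(W[...,2]-ztop)<2.5)
    low=(W[...,2]<ztop-2.5)&(np.abs(G[...,0]-ctr[0])<105)&(np.abs(G[...,1]-ctr[1])<70)
    n,l,s,ce=cv2.connectedComponentsWithStats(low.astype(np.uint8),connectivity=4)
    out=[]
    for i in range(1,n):
        if s[i,4]<600 or s[i,4]>4500: continue
        cs,_=cv2.findContours((l==i).astype(np.uint8),cv2.RETR_EXTERNAL,cv2.CHAIN_APPROX_NONE)
        ct=max(cs,key=len)[:,0]; r=cv2.minAreaRect(G[ct[:,1],ct[:,0],:2].astype(np.float32)); out.append((np.round(r[0],1),np.round(r[1],1),round(r[2],1)))
    return out
E
python3 - <<'E'
from pk import *
print(*holes(dict(np.load("w6.npz"))),sep="\n")
fingers.grip(85)
for nm,p,th in [("w7",[612,-8,400],-np.pi/2),("w8",[480,-8,400],np.pi/2)]:
    env.move_pose(p,quat(th)); env.wait(0.2); c=wrist(); np.savez(nm+".npz",**c); cv2.imwrite(f"pics/{nm}.png",c["image"])
    print(nm,*holes(c),sep="\n")
    print(rect(cloud(c),*OBJ["plate"]))
print(T())
E
```

```text
(array([484.3,  26.5]), array([44.2, 43.6]), 84.1)
(array([549.6,  19.9]), array([44.2, 44.2]), 84.1)
(array([615.3,  14. ]), array([43.3, 43.7]), 85.4)
(array([478. , -39.2]), array([43.4, 44.2]), 84.8)
(array([543.2, -45.7]), array([44. , 44.1]), 85.0)
(array([608.9, -51.3]), array([43.8, 43.6]), 85.5)
w7
(array([616.4,  13.9]), array([43.8, 44. ]), 83.9)
(array([610.4, -51.5]), array([44.6, 44.8]), 86.1)
(array([551. ,  19.6]), array([44.2, 43.8]), 84.1)
(array([545.3, -45.3]), array([44.4, 44.5]), 84.7)
(array([485.8,  26.1]), array([44.2, 44. ]), 83.9)
(array([479.6, -39.4]), array([43.7, 44.5]), 83.9)
(array([546.9, -12.8]), array([150.4, 217.2]), 84.64, 'n', 21487, 'z', np.float64(29.0))
w8
(array([477.7, -40.1]), array([44.2, 43.8]), 84.4)
(array([483.8,  25.1]), array([43.6, 44.3]), 86.1)
(array([543.5, -46.5]), array([43.8, 44.1]), 85.4)
(array([549.6,  19.1]), array([43.5, 43.7]), 83.7)
(array([609.2, -53. ]), array([43.4, 44.4]), 84.5)
(array([614.8,  12.7]), array([43.8, 43.1]), 84.5)
(array([547.4, -13.8]), array([150.5, 217.1]), 84.56, 'n', 21528, 'z', np.float64(29.1))
24.1
```

```bash
cat > ins.py <<'E'
from pk import *
A0=np.deg2rad(-5.4); EX=np.array([np.cos(A0),np.sin(A0)]); EY=np.array([-EX[1],EX[0]]); C=np.array([547.2,-13.3])
def pocket(i,j): return C+66*i*EX+33*j*EY
def locate(x,y,nm,lift=400):
    env.move_pose([x,y+60,lift],quat(0)); env.wait(.15)
    c=wrist(); np.savez(nm+".npz",**c); cv2.imwrite(f"pics/{nm}.png",c["image"])
    W=cloud(c); r=rect(W,5,20,(x,y),60); s=rect(W,34,50,(x,y),45)
    print(nm,r,s)
    xy=(np.array(r[0])+np.array(s[0]))/2+[0.5,-0.5]
    a=r[2]%90; a=a-90 if a>45 else a
    return xy,np.deg2rad(a)
def pick(xy,a):
    fingers.grip(45)
    env.move_pose([*xy,290],quat(a))
    print("hit",env.move_straight([*xy,191],velocity=120,until_force=8))
    env.wait(.1); print(telemetry.read_tcp_pos().__repr__())
    fingers.grip(5,80); print("w",telemetry.read_gripper_width())
    env.move_straight([*xy,300],velocity=250)
    print("w",telemetry.read_gripper_width(),T())
def place(xy):
    env.move_pose([*xy,300],quat(A0))
    env.move_straight([*xy,224],velocity=150); env.wait(.15)
    f0=np.array(telemetry.read_contact_force())
    print("at",np.round(telemetry.read_tcp_pos(),2))
    h=env.move_straight([*xy,211],velocity=25,until_force=4)
    print("h",h,np.round(telemetry.read_tcp_pos(),2),np.round(np.array(telemetry.read_contact_force())-f0,1),T())
def press(xy,z=205.5,f=30):
    h=env.move_straight([*xy,z],velocity=25,until_force=f)
    print("press",h,np.round(telemetry.read_tcp_pos(),2),np.round(telemetry.read_contact_force(),1),"w",telemetry.read_gripper_width(),T())
E
python3 - <<'E'
from ins import *
xy,a=locate(428,175,"c0"); print(xy,a)
pick(xy,a)
place(pocket(-1,1))
E
```

```text
c0 (array([427.2, 175.7]), array([40. , 40.5]), 6.07, 'n', 1133, 'z', np.float64(13.2)) (array([427.2, 175.8]), array([15.9, 16.2]), 6.08, 'n', 284, 'z', np.float64(39.1))
[427.7  175.25] 0.1059414855960558
hit False
array([428.29255258, 175.45787927, 192.1428166 ])
w 14.39584800599429
w 13.983283966774827 29.2
at [485.29  25.94 225.5 ]
h True [485.14  25.69 218.55] [-1.3 -0.6  5.1] 31.1
```

```bash
python3 - <<'E'
from ins import *
p=pocket(-1,1)
for d in [(-.6,0),(-.6,-.6),(-1.2,-.3),(-.6,.6)]:
    xy=p+d
    env.move_straight([*xy,220],velocity=20); env.wait(.1); f0=np.array(telemetry.read_contact_force())
    h=env.move_straight([*xy,211],velocity=25,until_force=5)
    q=telemetry.read_tcp_pos()
    print(d,h,np.round(q,2),np.round(np.array(telemetry.read_contact_force())-f0,1),T())
    if q[2]<216: break
E
```

```text
(-0.6, 0) False [484.07  25.75 210.9 ] [1.4 0.1 1.4] 32.0
```

```bash
python3 - <<'E'
from ins import *
p=pocket(-1,1)+[-.3,0]
press(p,204,30); env.wait(.3); print(np.round(telemetry.read_tcp_pos(),2),np.round(telemetry.read_contact_force(),1),telemetry.read_gripper_width())
c=wrist(); cv2.imwrite("pics/p1.png",c["image"])
E
```

```text
press True [484.79  25.78 207.81] [-1.7  1.   5. ] w 14.139628625424125 32.3
[484.71  25.77 207.81] [-1.5  0.6  5. ] 14.105262697240754
```

View pics/p1.png

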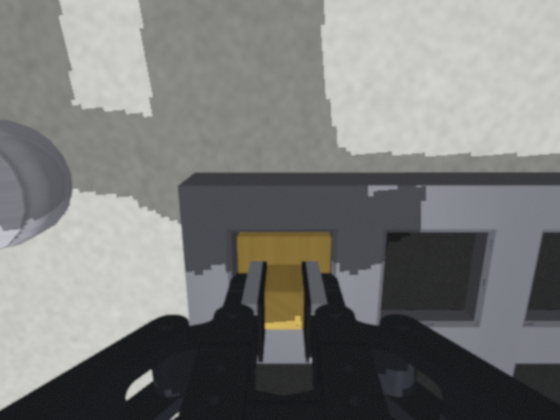

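```bash
python3 - <<'E'
from ins import *
p=pocket(-1,1)
fingers.grip(45)
env.move_straight([*p,300],velocity=250)
env.move_pose([p[0],p[1]+60,400],quat(0)); env.wait(.15)
c=wrist(); cv2.imwrite("pics/p2.png",c["image"]); W=cloud(c)
for n,(lo,hi,rad) in dict(stub=(50,62,25),).items(): print(n,rect(W,lo,hi,p,rad))
q=np.hypot(W[...,0]-p[0],W[...,1]-p[1]); 
for s in (1,-1):
    for e in (EX,EY):
        o=p+s*14*e; k=np.hypot(W[...,0]-o[0],W[...,1]-o[1])<4; print("block z",np.nanmedian(W[k][:,2]).round(2), end=" ")
k=np.hypot(W[...,0]-C[0],W[...,1]-C[1]-0)<6; print("plate",np.nanmedian(W[k][:,2]))
xy,a=locate(553,189.5,"c1"); print(xy,a)
pick(xy,a)
place(pocket(0,1)+[-.6,0])
E
```

```text
stub (array([483.2,  28.1]), array([16.9, 15.4]), 89.6, 'n', 308, 'z', np.float64(55.1))
block z 29.43 block z 29.36 block z 29.24 block z nan plate nan
c1 (array([552.4, 190.3]), array([40.1, 40.2]), 20.92, 'n', 1117, 'z', np.float64(13.1)) (array([552.4, 190.2]), array([16.2, 16.1]), 21.81, 'n', 271, 'z', np.float64(39.1))
[552.9  189.75] 0.3651228795172138
hit False
array([553.52383099, 189.91235728, 192.32548956])
w 14.55081004991153
w 14.058570910262203 38.0
at [550.5   19.73 225.65]
h True [549.63  19.46 212.38] [1.  0.6 0.9] 40.0
```

```bash
python3 - <<'E'
from ins import *
p=pocket(0,1)+[-.3,0]
press(p,204,30)
fingers.grip(45)
env.move_straight([*p,300],velocity=250)
xy,a=locate(523,442.5,"c2"); print(xy,a)
E
```

```text
press True [550.36  19.49 207.91] [-2.   0.1  4.9] w 14.23568320985711 40.4
c2 (array([523., 444.]), array([40.7, 40.2]), 58.59, 'n', 1110, 'z', np.float64(13.2)) (array([523.2, 444.4]), array([16. , 15.8]), 59.86, 'n', 281, 'z', np.float64(39.1))
[523.6 443.7] -0.5482079180514189
```

View pics/c2.png

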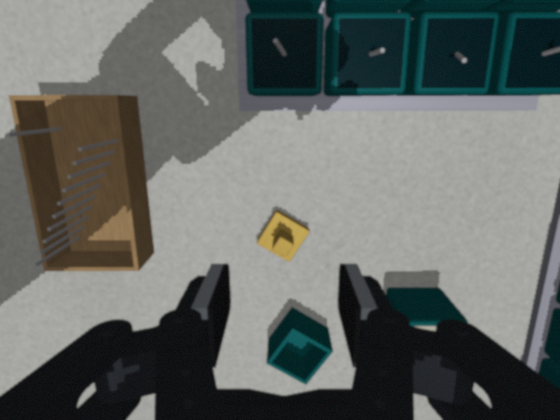

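```bash
python3 - <<'E'
from ins import *
pick(np.array([523.6,443.7]),-0.53)
p=pocket(1,1)
place(p+[-.6,0])
if telemetry.read_tcp_pos()[2]<216:
    press(p+[-.3,0],204,30); fingers.grip(45); env.move_straight([*p,300],velocity=250)
    env.move_pose([547,60,400],quat(0)); env.wait(.15)
    c=wrist(); cv2.imwrite("pics/p3.png",c["image"]); W=cloud(c)
    for i in (-1,0,1):
        p=pocket(i,1); z=[]
        for o in (p+14*EX,p-14*EX,p+14*EY,p+33*EX):
            k=np.hypot(W[...,0]-o[0],W[...,1]-o[1])<4; z.append(round(float(np.nanmedian(W[k][:,2])),1))
        print(i,rect(W,48,66,p,25),z)
print(T())
c=camera("top"); np.savez("top2.npz",**c); cv2.imwrite("pics/top2.png",c["image"])
E
```

```text
hit False
array([524.11694425, 444.09519331, 192.55173229])
w 14.404446308510833
w 14.230887919899931 46.1
at [616.21  13.39 225.82]
h True [615.34  13.29 212.58] [ 1.2 -1.2  1.5] 49.0
press True [616.16  13.28 208.01] [-1.3 -0.2  4.4] w 14.246700114546519 49.3
-1 (array([483.3,  27.8]), array([15.9, 16.4]), 83.31, 'n', 349, 'z', np.float64(54.9)) [29.3, 29.2, 29.4, 29.2]
0 (array([550.4,  20.5]), array([16.3, 15.9]), 84.47, 'n', 336, 'z', np.float64(55.1)) [29.3, 29.2, 29.5, 29.1]
1 (array([615.8,  13.1]), array([16.2, 16.7]), 85.38, 'n', 346, 'z', np.float64(55.0)) [29.1, 29.2, 29.0, 29.3]
51.0
```

View pics/top2.png

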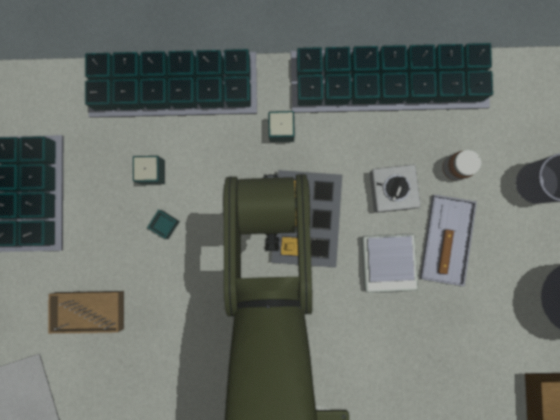

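View pics/p3.png

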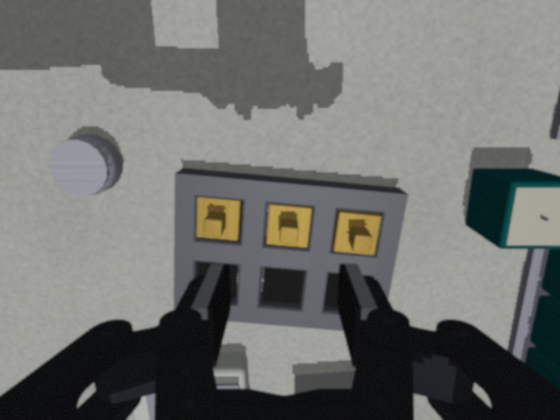

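```bash
python3 - <<'E'
from ins import *
xy=np.array([612.,-218.2]); a=np.deg2rad(68.6); b=np.deg2rad(76.2-90)
fingers.grip(45)
env.move_pose([*xy,330],quat(a))
print(env.move_straight([*xy,240],velocity=120,until_force=6)); env.wait(.15)
print(np.round(telemetry.read_tcp_pos(),1))
fingers.grip(5,40); print("w",telemetry.read_gripper_width(),telemetry.read_contact_force(),telemetry.read_ft_torque())
for t in np.linspace(a,b,5)[1:]:
    env.move_straight([*xy,240],rotation=quat(t)); print(np.round(np.rad2deg(t)),np.round(telemetry.read_contact_force(),1),np.round(telemetry.read_ft_torque(),2))
env.wait(.2); R=Rot.from_quat(telemetry.read_ee_rot()).as_matrix(); print("th",np.rad2deg(np.arctan2(R[1,0],R[0,0])))
fingers.grip(45)
env.move_straight([*xy,330],velocity=250)
env.move_pose([612,-160,400],quat(0)); env.wait(.15)
c=wrist(); np.savez("d1.npz",**c); cv2.imwrite("pics/d1.png",c["image"]); W=cloud(c)
for n in ("box","bar"): print(n,rect(W,*OBJ[n]))
print(T())
E
```

```text
False
[ 612.5 -218.4  241.4]
w 12.674732780550325 [-3.32474869 -4.30525393  3.3616163 ] [-0.63918453  0.47291809  0.0308503 ]
48.0 [-3.5 -5.5  2.7] [-0.81  0.54 -0.  ]
27.0 [-5.5 -7.   3.2] [-0.99  0.68 -0.01]
7.0 [-7.3 -7.7  4.2] [-1.05  0.99 -0.02]
-14.0 [-8.8 -7.   5.1] [-1.09  1.11 -0.01]
th -13.797471830702726
box (array([ 611.3, -217.1]), array([99.8, 99.6]), 4.67, 'n', 8085, 'z', np.float64(49.3))
bar (array([ 611.5, -217.1]), array([44.2, 14.2]), 76.08, 'n', 897, 'z', np.float64(88.9))
58.0
```

View pics/d1.png

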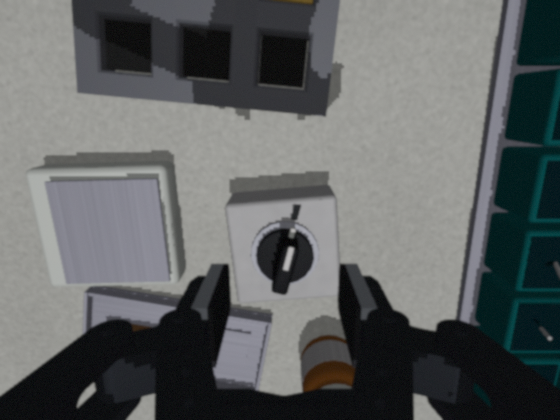

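```bash
python3 - <<'E'
from ins import *
fingers.grip(80)
x,y=540.5,321.5
env.move_pose([x,y+60,400],quat(0)); env.wait(.15)
c=wrist(); cv2.imwrite("pics/k1.png",c["image"]); W=cloud(c)
r=rect(W,34,50,(x,y),70); print(r)
xy=np.array(r[0])+[.5,-.5]; a=r[2]%90; a=np.deg2rad(a-90 if a>45 else a); print(xy,a)
if max(abs(r[1]-50))<3:
    env.move_pose([*xy,290],quat(a))
    print(env.move_straight([*xy,179],velocity=120,until_force=6)); env.wait(.1)
    fingers.grip(30,30); print("w",telemetry.read_gripper_width(),np.round(telemetry.read_tcp_pos(),1))
    env.move_straight([*xy,320],velocity=200); print("w",telemetry.read_gripper_width(),telemetry.read_contact_force())
    q=[451,-201.6]
    env.move_pose([*q,330],quat(np.deg2rad(1.4))); print("w",telemetry.read_gripper_width())
    env.move_straight([*q,240],velocity=150); env.wait(.1)
    print(env.move_straight([*q,217],velocity=25,until_force=3),np.round(telemetry.read_tcp_pos(),1),telemetry.read_gripper_width())
print(T())
E
```

```text
(array([540.1, 322.2]), array([50.7, 50.6]), 56.7, 'n', 1114, 'z', np.float64(40.9))
[540.6 321.7] -0.5811946409141117
False
w 49.78466254776823 [540.9 321.8 179.7]
w 49.45586065624505 [-0.00722989 -0.40583277 -1.38362857]
w 49.59078134028098
True [ 451.  -201.6  224.5] 49.47144721979112
67.0
```

View pics/k1.png

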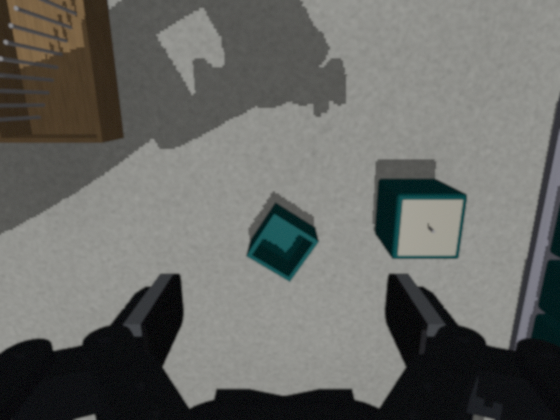

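```bash
python3 - <<'E'
from ins import *
q=[451,-201.6]
fingers.grip(72); env.wait(.2)
env.move_straight([*q,330],velocity=200)
env.move_pose([500,-140,430],quat(0)); env.wait(.3)
c=wrist(); cv2.imwrite("pics/f1.png",c["image"]); W=cloud(c)
print("cup",rect(W,78,95,q,45),"pan",rect(W,41,50,q,75),"box",rect(W,*OBJ["box"]),"bar",rect(W,*OBJ["bar"]))
env.move_pose([350,330,430],quat(0)); env.wait(.3)
c=camera("top"); np.savez("top3.npz",**c); cv2.imwrite("pics/top3.png",c["image"])
c=camera("scene"); cv2.imwrite("pics/s3.png",c["image"])
print(telemetry.read_contact_force(),T())
A=cloud(dict(np.load("top0.npz")));B=cloud(dict(np.load("top3.npz")))
for n,(lo,hi,p) in dict(ca=(55,80,(661,350)),cb=(55,80,(753,40)),tin=(25,45,(357,75)),jar=(75,100,(656,-366))).items(): print(n,rect(A,lo,hi,p,60),rect(B,lo,hi,p,60))
E
```

```text
cup (array([ 451.7, -202. ]), array([50.2, 51.2]), 1.08, 'n', 1282, 'z', np.float64(85.8)) pan (array([ 450.2, -200.6]), array([100.1,  99.9]), 1.44, 'n', 5380, 'z', np.float64(44.3)) box (array([ 611., -217.]), array([99.7, 99.2]), 4.78, 'n', 6015, 'z', np.float64(49.3)) bar (array([ 612.8, -209.7]), array([28.8, 14.2]), 74.74, 'n', 524, 'z', np.float64(88.9))
[-0.26446578  0.06796829  0.67528963] 71.3
ca (array([661.1, 350. ]), array([60.4, 60. ]), 89.6, 'n', 726, 'z', np.float64(67.8)) (array([661.2, 349.6]), array([59.8, 60.7]), 0.42, 'n', 725, 'z', np.float64(67.7))
cb (array([756.5,  40.3]), array([61.5, 59.1]), 0.16, 'n', 696, 'z', np.float64(67.6)) (array([756.6,  40. ]), array([59.1, 61.3]), 89.44, 'n', 696, 'z', np.float64(67.5))
tin (array([357.4,  75.6]), array([50.8, 50.1]), 88.57, 'n', 413, 'z', np.float64(35.0)) (array([357.4,  75.6]), array([49.8, 50.8]), 0.22, 'n', 421, 'z', np.float64(35.1))
jar (array([ 656.4, -368.5]), array([55.1, 56.2]), 34.78, 'n', 553, 'z', np.float64(89.2)) (array([ 655.7, -368.3]), array([56. , 54.4]), 51.39, 'n', 552, 'z', np.float64(89.2))
```

View pics/f1.png

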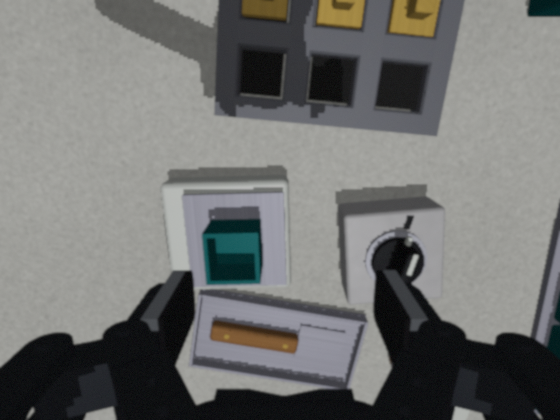

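View pics/top3.png

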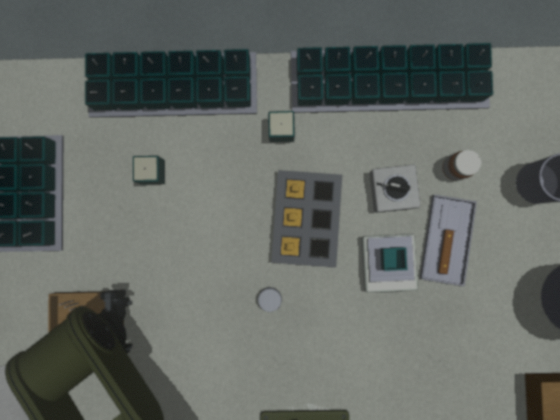

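View pics/s3.png

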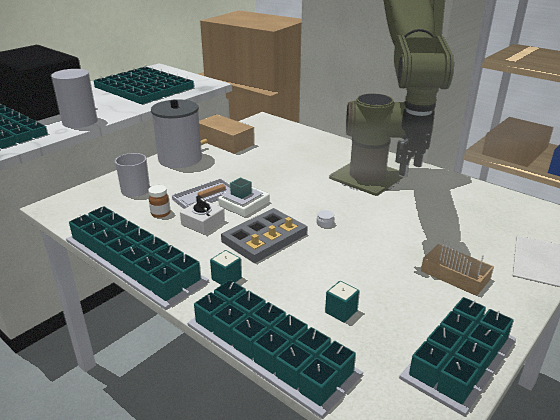

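```bash
python3 - <<'E'
from seg import *
c=dict(np.load("w5.npz")); W=cloud(c); img=c["image"]
for (u,v) in [(178,262),(200,266),(225,270),(250,276),(258,278),(275,270),(290,275),(308,278),(280,290),(300,250)]:
    print((u,v),np.round(W[v-1:v+2,u-1:u+2].reshape(-1,3).mean(0),1))
B=cloud(dict(np.load("top3.npz")))
print(rect(B,14,30,(480,-335),80)); 
for v in range(200,280,8): print(v,[ (u,round(B[v,u,2],1)) for u in (432,438,444,448,452,458,464)])
E
```

```text
(178, 262) [ 423.5 -324.9   19.4]
(200, 266) [ 447.5 -329.8   19.2]
(225, 270) [ 518.3 -217.2  267.6]
(250, 276) [ 502.4 -342.1   19.1]
(258, 278) [ 511.3 -344.8   18.8]
(275, 270) [ 530.  -340.9    6.3]
(290, 275) [ 547.3 -347.1    6.6]
(308, 278) [ 568.1 -351.2    6.2]
(280, 290) [ 535.6 -366.3    6.6]
(300, 250) [ 558.6 -317.5    3.3]
(array([ 459.6, -335.8]), array([ 22.8, 103. ]), 78.91, 'n', 422, 'z', np.float64(19.6))
200 [(432, np.float64(14.5)), (438, np.float64(2.5)), (444, np.float64(5.5)), (448, np.float64(2.5)), (452, np.float64(3.0)), (458, np.float64(18.2)), (464, np.float64(16.6))]
208 [(432, np.float64(17.4)), (438, np.float64(5.3)), (444, np.float64(5.8)), (448, np.float64(5.3)), (452, np.float64(6.9)), (458, np.float64(5.4)), (464, np.float64(9.1))]
216 [(432, np.float64(15.6)), (438, np.float64(3.6)), (444, np.float64(8.3)), (448, np.float64(6.9)), (452, np.float64(7.2)), (458, np.float64(7.0)), (464, np.float64(3.8))]
224 [(432, np.float64(-0.4)), (438, np.float64(3.9)), (444, np.float64(7.3)), (448, np.float64(6.2)), (452, np.float64(4.2)), (458, np.float64(5.7)
[... 379 characters left out ...]
48 [(432, np.float64(6.3)), (438, np.float64(1.1)), (444, np.float64(21.2)), (448, np.float64(17.6)), (452, np.float64(1.3)), (458, np.float64(3.5)), (464, np.float64(4.9))]
256 [(432, np.float64(3.3)), (438, np.float64(2.7)), (444, np.float64(19.4)), (448, np.float64(18.4)), (452, np.float64(2.5)), (458, np.float64(-1.3)), (464, np.float64(6.4))]
264 [(432, np.float64(5.2)), (438, np.float64(8.5)), (444, np.float64(17.5)), (448, np.float64(18.5)), (452, np.float64(5.3)), (458, np.float64(3.2)), (464, np.float64(8.4))]
272 [(432, np.float64(4.7)), (438, np.float64(17.4)), (444, np.float64(27.3)), (448, np.float64(5.6)), (452, np.float64(2.2)), (458, np.float64(8.5)), (464, np.float64(15.6))]
```

```bash
python3 - <<'E'
from h import *
print(close_job(),T())
E
```

```text
the job is handed in; nothing more can be done
the job is handed in; nothing more can be done
```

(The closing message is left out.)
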